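# Hold the colour probe on the marked spot of an album cover

### The job

Take the colour probe by its grey handle, pull it up out of its dock, and set its foot on the album cover inside the round window of the paper mask (not the square one), with the probe square to the sloping cover. Press gently, so that the spring foot is about half pushed in and never bottoms out hard, and finish while still holding the probe there, steady, for the reading. Only the probe may touch the album and its stand; do not shift the sloping board and leave the loupe and the brush where they are.

Things in the scene. Friction and masses are not known exactly. Their poses are not given: they have to be found in the camera images.
- probe: Colour probe, 146 mm long, about 0.12 kg, upright in the dock. Grey square handle 26 x 26 mm, 80 mm long, with a thin black cap; below it a bright round shaft (16 mm diameter, 50 mm long) ending in the spring foot. Origin: on the axis at the handle's underside, which rests on the dock's top; z up the probe (handle z = 0 to 80 mm, foot face at -66 mm), x and y square to the handle's faces.
- plunger (a joint): How far the probe's black rubber spring foot is pushed in: 0 = fully out (as it starts), 0.012 m = pushed in to the stop. The spring needs about 1 N to start moving and 0.25 N more for each mm (2.5 N at 6 mm, 4 N at the stop).
- foot (a point): Centre of the flat end face of the probe's spring foot (black, 12 mm diameter), which sticks out 16 mm from the shaft; axes as probe (z points up the probe). It moves 1:1 with the plunger.
- dock: Black upright holder fixed to the table: base 90 x 90 x 8 mm, on it a block 56 x 56 mm whose top is 78 mm above the table, with one upright round hole (21 mm diameter) in which the probe's shaft and foot hang free (66 mm deep from top to foot). Origin: centre of its underside; x and y along its sides, as the probe's at the start.
- stand: Fixed wooden book stand, base 240 x 260 mm; origin: centre of its underside, x from its low edge to its high edge. Its board, 200 x 250 mm, is hinged 38 mm up along the low edge (x = -100 mm) and carries a clamped dark album 176 x 228 mm, cover 30 mm above the hinge axis. On its lower half two paper masks 54 mm square: round window 26 mm (+y side), square window 24 mm (-y side).
- board (a joint): Slope of the board and album cover about the stand's low edge, rad: 0 = level, growing as the far (+x of the stand) edge rises; starts at 0.18 to 0.45, which puts the album's high edge up to 150 mm above the table. Stiff hinge that stays where it is set (5 N m of friction).
- spot (a point): Marked spot: centre of the round window (26 mm across) on the album cover's surface; z points square out of the cover, x up the slope, y to the left along the cover.
- loupe: Bystander: black waisted loupe, 40 mm wide and 36 mm high, standing about 110 mm from the dock's centre on its +x side; origin at the centre of its underside.
- brush: Bystander: dusting brush 190 mm long lying on the table beyond the stand's high edge.
There are look-alikes about, which are no part of the job. There is more than one size of the probe; the one meant has the size given above.

How it is judged:
On the way:
1. the probe is out of the dock: its foot is above the dock's top (z of foot in the frame of dock above 0.083 m and contact force between the fingers and probe above 1 N), for 0.1 s.
At the end, for the whole second after the job is handed in: The robot holds the probe still (under 10 mm/s) in its fingers with the foot wholly inside the round window (foot centre within 7 mm of the window's centre), the probe's axis within 8 degrees of square to the cover, and the spring foot pushed in by 2 to 10.5 mm (contact force 0.7 to 6 N) (distance between foot and spot below 0.007 m and angle between the z axis of probe and the z axis of spot, either way round below 0.14 rad and value of joint plunger between 0.002 and 0.0105 m and contact force between probe and stand between 0.7 and 6 N and contact force between the fingers and probe above 1 N and linear speed of probe below 0.01 m/s); the arm keeps its last pose, push and grip.
It fails at once if the probe is pressed hard against the album or its stand (over 10 N) (contact force between probe and stand above 10 N).
It fails at once if the gripper or arm touches the album or its stand (contact force between any of the fingers, the arm and stand above 0.5 N).
It fails at once if the sloping board is shifted (marked spot moved over 6 mm) (distance of spot from where it was at the start of the episode above 0.006 m).
It fails at once if a bystander is moved by more than 15 mm (distance of any of loupe, brush from where it was at the start of the episode above 0.015 m).
It also fails if it takes over 38 s, if anything falls off the work surface, if the arm or the gripper's body presses on something with over 40 N, if the wrist force passes 120 N, or if a joint passes its speed limit or range.

### The arm

A 6-joint arm with a two-finger parallel gripper is mounted at the origin on the work surface. World frame = base frame: x ahead of the robot, y to its left, z up, the work surface at z = 0. Lengths are in m, angles in rad, forces in N, time in s.
With the tool pointing down it reaches from about 0.4 to 0.925 m from the base axis. Payload 3.4 kg.
Tool frame: the origin (TCP) lies at the very end of the fingers, on their centre line; the grasp point (between the pads) lies 19 mm behind it (ctrl.pinch_z is the distance from the TCP to the grasp point, in m); z points along the fingers, y is the direction in which the jaws open and shut (so a half turn about z gives the same grasp; the last joint's range is limited). The gripper opens to 85 mm and grips with 20 to 120 N. Pads are 22 mm wide; open, the fingers measure 114 mm over their backs; the gripper's body (76 mm by 85 mm) begins 54 mm behind the grasp point. The pads swing forward as they close: fully open they stand 13 mm farther back than shut.
Start: joints at [-1.187, 0.307, 1.506, -0, 1.328, -0.073], TCP at [0.254, -0.516, 0.231] pointing down, gripper open.
Joint ranges: [-3.12, 3.12], [-1.05, 2.28], [0.14, 2.33], [-1.42, 4.57], [0.1, 2.73], [-2.68, 2.68]. Speed limits (rad/s): [2.57, 2.57, 3.14, 3.14, 3.14, 3.14].

### API

Orientations are given as a unit quaternion [w, x, y, z].
In Python, from plant import ctrl, camera, camera_info gives the robot as it stands.
- The arm moves only by the tool play_rows, never from a script. Its argument "rows" is a list that holds one entry, the list of rows, each a list of 7 numbers: the shift along the world's x, y, z in units of 40 mm (1.0 is 40 mm), then the turn, a rotation vector about the world's x, y, z in units of 8 degrees (1.0 is 8 degrees), then the finger opening in mm, from 0 to 85.4. A call has 1 to 8 rows; each row shifts and turns the pose as measured when the row begins; what a row does not reach is not made up. A row lasts 1/10 s, in which the tool goes at most 50 mm and 8.59 degrees, less where a joint would pass 70% of its speed; a pose out of reach is approached as far as the arm can. A call is refused whole if a number of a shift passes 1 or a number of a turn 1, either way. A call with a gripper value outside its range is refused whole. The fingers move at their own pace and stop on an object; "grip_force" is the grip in N (left out, the last holds). Time passes only in rows, so rows that do not move let the fingers close. It gives the time, the measured TCP pose, the force and the opening at its end, in the units of the state.
- ctrl.get_obs(): the state, without advancing time (a new reading comes with each control period).
- camera(name): name is "scene" or "top" or "wrist"; returns the picture (384x512x3 uint8, red, green, blue); there is no depth.
- camera_info(name): a dict with "fx", "fy", "cx", "cy" (pixels), "R" (3x3) and "t" (3): a world point X has camera coordinates R X + t. Camera axes: x right, y down, z forward; pixel columns grow to the right and rows downward; lengths in m; the calibration is good to about 2 mm. A picture is of the moment at which its call begins: read the wrist's pose just before it. camera_info takes no time and is no camera call; for the wrist camera it gives the pose at the moment of the call.
- ctrl.close_job(): hands the job in, once; it reports no verdict.
The state is a dict: "time": time; "joints": joint angles; "joint_vel": joint speeds; "effort": joint torques, N m; "ee_pos": TCP position; "eef_rot": TCP orientation; "wrist_force": force on the tool from outside, world axes, zero at the start; "ft_torque": the same for the moment, N m; "grip_width": finger opening in m.
Only numpy, scipy, OpenCV 4.12 (cv2) and the standard library are available. Lean on these libraries where they do the work, as an engineer would, in place of code of your own. Each camera call takes 0.05 s, during which the arm holds its last target. There are 200 camera calls.

## Working session

There is one attempt and no reset: what is moved stays moved. The work goes in short steps, Python scripts to look and compute and a tool call to move; the robot and the scene stay as the last step left them, time stands still between calls to the robot, and variables do not carry over. Pictures are saved under pics/ and viewed, about 8 in all and at most 12, crops included, and the job is handed in when it is done.

Besides the shell and the picture viewer there is one more tool, called after "Request:" by a JSON object that holds its "api" and its "payload". play_rows: Moves the arm, as the interface text tells. Its arguments: {"type":"object","properties":{"rows":{"type":"array"},"grip_force":{"type":"number"}},"required":["rows"]}

```bash
mkdir -p pics; ls; python3 - <<'E'
from plant import ctrl,camera,camera_info
import cv2,numpy as np
a=camera("scene");b=camera("top")
cv2.imwrite("pics/s0.png",a[:,:,::-1]);cv2.imwrite("pics/t0.png",b[:,:,::-1])
cv2.imwrite("pics/s0b.png",cv2.resize(a[:,:,::-1],(800,600)))
cv2.imwrite("pics/t0b.png",cv2.resize(b[:,:,::-1],(800,600)))
for n in("scene","top","wrist"):print(n,camera_info(n))
o=ctrl.get_obs();print(o)
E
```

```text
pics
scene {'fx': 404.72926393486864, 'fy': 404.72926393486864, 'cx': 249.67114703825925, 'cy': 193.67968536055494, 'R': array([[ 0.20834575,  0.97805423,  0.00140496],
       [ 0.73328336, -0.1552536 , -0.6619606 ],
       [-0.64721524,  0.13894691, -0.74953732]]), 't': array([-0.07853735, -0.36457207,  1.29662793])}
top {'fx': 362.43607158424004, 'fy': 362.43607158424004, 'cx': 255.22334546233097, 'cy': 191.3246283241452, 'R': array([[ 2.78754137e-02, -9.99596279e-01,  5.49915447e-03],
       [-9.80979480e-01, -2.84126316e-02, -1.92020787e-01],
       [ 1.92099510e-01, -4.18988036e-05, -9.81375451e-01]]), 't': array([-0.04487025,  0.60825933,  0.76448857])}
wrist {'fx': 307.3128553545391, 'fy': 307.3128553545391, 'cx': 255.44885200600086, 'cy': 189.49230746726542, 'R': array([[ 0.44260744, -0.89671303, -0.00209797],
       [-0.84945955, -0.42003084,  0.31936274],
       [-0.28725795, -0.13957018, -0.94763022]]), 't': array([-0.57330068, -0.04180742,  0.38105437])}
{'time': 0.1, 'joints': array([-1.18650479e+00,  3.07500213e-01,  1.50752174e+00,  6.42564395e-06,
        1.32842994e+00, -7.34833895e-02]), 'joint_vel': array([ 2.04099843e-03, -1.37770078e-03, -2.27377055e-03,  9.46322636e-05,
       -5.83626247e-04, -1.44383823e-03]), 'effort': array([ 5.42799608e-04, -4.58528781e+01, -2.52607441e+01, -6.29419401e-05,
        5.56292420e-03, -2.36467844e-05]), 'ee_pos': array([ 0.25387692, -0.5152218 ,  0.23047994]), 'eef_rot': array([-9.18896976e-04,  9.73919181e-01,  2.26893290e-01, -1.40804872e-04]), 'wrist_force': array([-0.2588139 ,  0.23484417,  0.0160858 ]), 'ft_torque': array([0.00260357, 0.00973444, 0.02323186]), 'grip_width': 0.08581420620257241}
```

View pics/s0b.png

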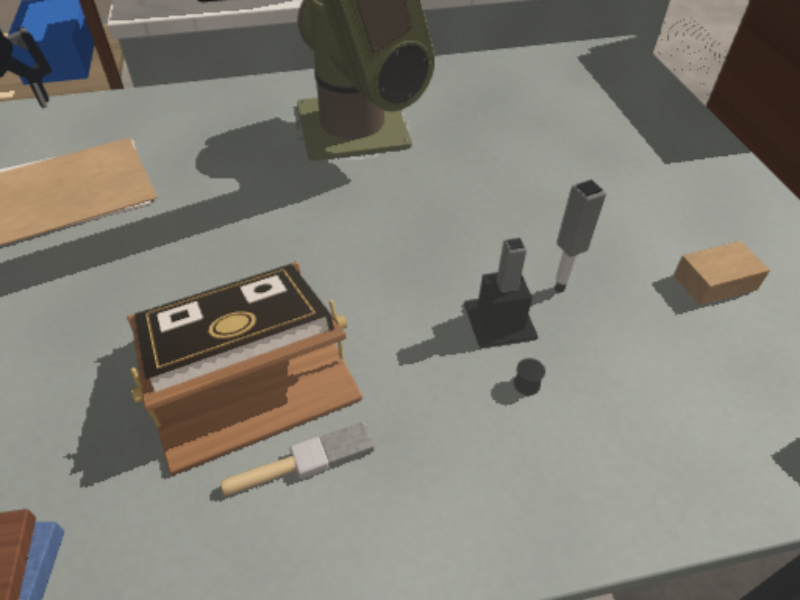

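View pics/t0b.png

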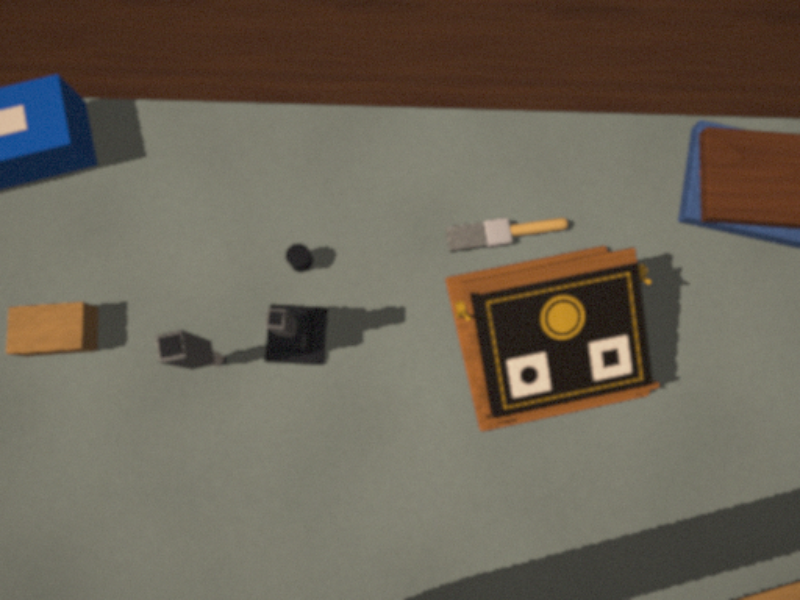

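The scene view has two probes. The one in the dock is at scene (512,260) and top (285,320). A larger look-alike stands on the table at scene (580,220) and top (175,345). I choose the docked one. The round window is at scene (263,288) and top (528,375), and the square one at scene (179,317). Next is a close crop of both views.

```bash
python3 - <<'E'
import cv2,numpy as np
s=cv2.imread("pics/s0.png");t=cv2.imread("pics/t0.png")
def c(im,u,v,k):
    w,h=400//k,300//k
    return cv2.resize(im[v:v+h,u:u+w],(w*k,h*k),interpolation=cv2.INTER_CUBIC)
def pad(a):
    o=np.zeros((300,400,3),np.uint8);o[:a.shape[0],:a.shape[1]]=a;return o
m=np.vstack([np.hstack([pad(c(s,90,165,3)),pad(c(t,290,155,3))]),np.hstack([pad(c(s,290,148,5)),pad(c(t,155,185,5))])])
cv2.imwrite("pics/m.png",m)
E
```

```text
(no output)
```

View pics/m.png

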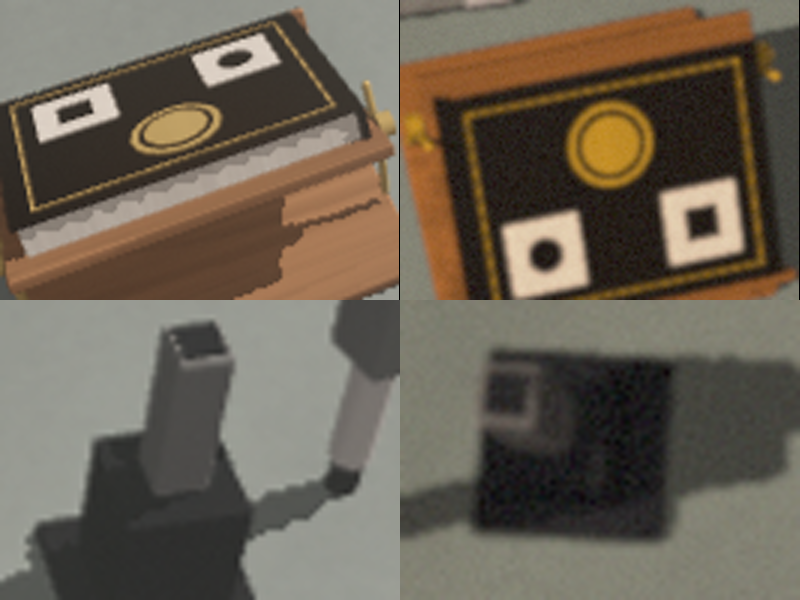

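The crops confirm the docked probe (cap centre at scene crop (197,345), top crop (511,397)). The round window centre is at (236,60) and (546,256), and the square one at (73,111) and (702,223). Now I triangulate.

```bash
cat >h.py <<'E'
import numpy as np
from plant import ctrl,camera,camera_info
def ray(i,u,v):
    R=np.array(i['R']);d=R.T@[(u-i['cx'])/i['fx'],(v-i['cy'])/i['fy'],1];return -R.T@i['t'],d/np.linalg.norm(d)
def tri(rs):
    A=sum(np.eye(3)-np.outer(d,d) for c,d in rs);b=sum((np.eye(3)-np.outer(d,d))@c for c,d in rs)
    X=np.linalg.solve(A,b);return X,[np.linalg.norm((np.eye(3)-np.outer(d,d))@(X-c))*1e3 for c,d in rs]
def proj(i,X):
    p=np.array(i['R'])@X+i['t'];return i['fx']*p[0]/p[2]+i['cx'],i['fy']*p[1]/p[2]+i['cy']
E
python3 - <<'E'
from h import *
S=camera_info("scene");T=camera_info("top")
P={'round':((236,60),(146,256)),'square':((73,111),(302,223)),'gold':((176,130),(211,144)),'hiL':((336,105),(68,113)),'hiR':((32,212),(343,60))}
X={}
for k,(a,b) in P.items():
    X[k],r=tri([ray(S,90+a[0]/3-.33,165+a[1]/3-.33),ray(T,290+b[0]/3-.33,155+b[1]/3-.33)]);print(k,X[k].round(4),np.round(r,1))
y=X['round']-X['square']+X['hiL']-X['hiR'];y/=np.linalg.norm(y)
x=(X['hiL']+X['hiR']+X['gold'])/3-(X['round']+X['square'])/2;x-=y*(x@y);x/=np.linalg.norm(x)
n=np.cross(x,y);print('y',y.round(3),'x',x.round(3),'n',n.round(3),'slope',np.arcsin(x[2]),'yaw',np.degrees(np.arctan2(-y[0],y[1])))
Q={'cap':((197,45),(111,97)),'c1':((163,28),(137,125)),'c2':((215,21),(83,128)),'c3':((232,62),(84,65)),'c4':((178,70),(140,67))}
for k,(a,b) in Q.items():
    Z,r=tri([ray(S,290+a[0]/5-.4,148+a[1]/5-.4),ray(T,155+b[0]/5-.4,185+b[1]/5-.4)]);print(k,Z.round(4),np.round(r,1))
# dock base edges on z=.008 in top
for u,v in((90,52),(272,62),(268,240),(75,230)):
    c,d=ray(T,155+u/5-.4,185+v/5-.4);print((c+d*(.008-c[2])/d[2]).round(4))
E
```

```text
round [ 0.5031 -0.2081  0.085 ] [0.7 0.7]
square [ 0.5296 -0.3217  0.0861] [0.4 0.4]
gold [ 0.5815 -0.25    0.1091] [0.5 0.5]
hiL [ 0.5974 -0.145   0.1274] [1.5 1.5]
hiR [ 0.6415 -0.3384  0.1244] [2.1 2.1]
y [-0.224  0.975  0.006] x [0.913 0.208 0.351] n [-0.341 -0.084  0.936] slope 0.35888247217084335 yaw 12.952639200987887
cap [0.5604 0.1277 0.1555] [0.4 0.4]
c1 [0.5493 0.1164 0.1571] [0.5 0.5]
c2 [0.548  0.1389 0.1554] [1.4 1.4]
c3 [0.5728 0.1389 0.1554] [0.1 0.1]
c4 [0.5726 0.1162 0.1553] [0.5 0.5]
[0.6045 0.1711 0.008 ]
[0.6022 0.0832 0.008 ]
[0.5168 0.0807 0.008 ]
[0.5189 0.172  0.008 ]
```

Request:
{"api": "play_rows", "payload": {"rows": [[[0.8,0.9,0.2,0,0,0.6,85],[0.8,0.9,0.2,0,0,0.6,85],[0.8,0.9,0.2,0,0,0.6,85],[0.7,1,0,0,0,0.6,85],[0.6,1,0,0,0,0.6,85],[0.5,1,0,0,0,0.6,85],[0.4,1,0,0,0,0.6,85],[0.4,1,0,0,0,0.6,85]]], "grip_force": 60}}

```text
time: 0.9
ee_pos: [0.4561, -0.2012, 0.2513]
eef_rot: [-0.002, 0.841, 0.541, -0.002]
wrist_force: [0.1, -0.0, -0.4]
grip_width: 0.0849
```

```bash
python3 - <<'E'
from h import *
import cv2,pickle
i=camera_info("wrist");a=camera("wrist");pickle.dump(i,open("w1.pkl","wb"))
cv2.imwrite("pics/w1.png",cv2.resize(a[:,:,::-1],(768,576),interpolation=cv2.INTER_CUBIC))
print(proj(i,np.array([.5031,-.2081,.085])),-i['R'].T@i['t'])
E
```

```text
(np.float64(300.93745534808227), np.float64(157.41898832863157)) [ 0.49075283 -0.12578383  0.39397532]
```

View pics/w1.png

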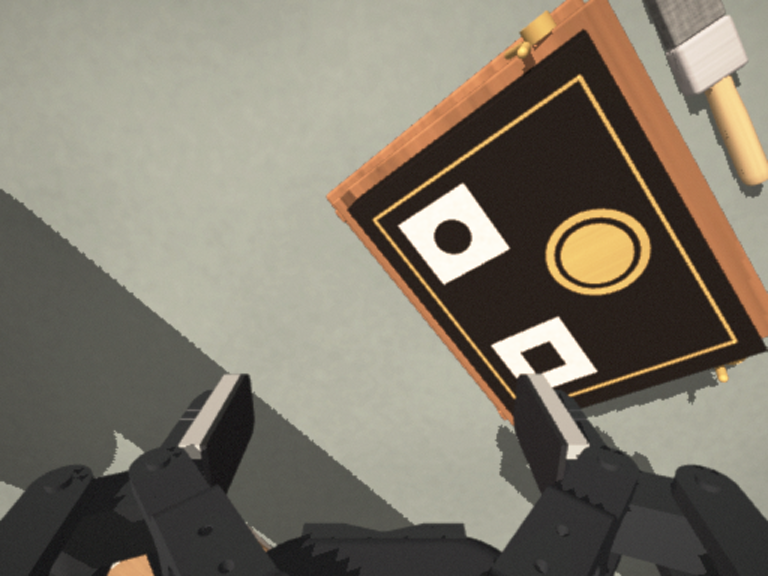

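Request:
{"api": "play_rows", "payload": {"rows": [[[0.35,1,0,0,0,0.5,85],[0.35,1,0,0,0,0.5,85],[0.35,1,0,0,0,0.5,85],[0.35,1,0,0,0,0.5,85],[0.35,1,0,0,0,0.5,85],[0.35,1,0,0,0,0.5,85],[0.3,1,0,0,0,0,85],[0.3,1,0,0,0,0,85]]]}}

```text
time: 1.75
ee_pos: [0.5659, 0.1336, 0.2485]
eef_rot: [-0.004, 0.704, 0.711, -0.002]
wrist_force: [0.5, -0.3, 0.4]
grip_width: 0.0852
```

The wrist view shows the round window at (453,236), 1 px from the prediction. I'm over the dock, so I descend on the handle.

Request:
{"api": "play_rows", "payload": {"rows": [[[-0.14,-0.16,0,0,0,-0.15,85],[0,0,-0.7,0,0,0,85],[0,0,-0.8,0,0,0,85],[0,0,-0.8,0,0,0,85],[0,0,-0.8,0,0,0,85],[0,0,0,0,0,0,85]]]}}

```text
time: 2.35
ee_pos: [0.5603, 0.1311, 0.1202]
eef_rot: [-0.004, 0.709, 0.705, -0.002]
wrist_force: [-0.7, 0.7, 0.2]
grip_width: 0.0848
```

```bash
python3 - <<'E'
from h import *
import pickle,cv2
S=camera_info("scene");T=camera_info("top");W=pickle.load(open("w1.pkl","rb"))
P={'round':((236,60),(146,256),(453,236.5)),'square':((73,111),(302,223),(544,359)),'gold':((176,130),(211,144),(598,251)),'hiL':((336,105),(68,113),(580,76)),'hiR':((32,212),(343,60),(735,341)),'loL':((291,22),None,(375,220))}
X={}
for k,(a,b,c) in P.items():
    r=[ray(S,90+a[0]/3-.33,165+a[1]/3-.33),ray(W,c[0]/1.5-.17,c[1]/1.5-.17)]
    if b: r.append(ray(T,290+b[0]/3-.33,155+b[1]/3-.33))
    X[k],e=tri(r);print(k,X[k].round(4),np.round(e,1))
A=np.array(list(X.values()));m=A.mean(0);n=np.linalg.svd(A-m)[2][2];n*=np.sign(n[2])
print('n',n.round(3),'slope',np.arccos(n[2]),'yaw',np.degrees(np.arctan2(-n[1],-n[0])),((A-m)@n*1e3).round(1))
E
```

```text
round [ 0.5035 -0.2082  0.0854] [0.7 0.5 0.7]
square [ 0.5302 -0.3216  0.0871] [0.3 0.8 1. ]
gold [ 0.5822 -0.2495  0.1098] [0.1 1.1 1.2]
hiL [ 0.5967 -0.1449  0.1263] [1.4 0.9 1.8]
hiR [ 0.6416 -0.3381  0.124 ] [1.7 1.  2.6]
loL [ 0.4604 -0.1711  0.0747] [6.8 6.8]
n [-0.335 -0.084  0.939] slope 0.35216239572759556 yaw 14.04632252271569 [-1.   1.1 -1.   0.8 -0.1  0.2]
```

Request:
{"api": "play_rows", "payload": {"rows": [[[0,-0.1,-0.15,0,0,0,85],[0,0,0,0,0,0,60],[0,0,0,0,0,0,15],[0,0,0,0,0,0,15],[0,0,0,0,0,0,15],[0,0,0,0,0,0,15],[0,0,0,0,0,0,15],[0,0,0,0,0,0,15]]], "grip_force": 60}}

```text
time: 3.15
ee_pos: [0.5637, 0.1257, 0.1198]
eef_rot: [-0.002, 0.71, 0.704, 0.002]
wrist_force: [0.1, 0.1, -1.3]
grip_width: 0.0256
```

Request:
{"api": "play_rows", "payload": {"rows": [[[0,0,0.3,0,0,0,15],[0,0,0.5,0,0,0,15],[0,0,0.7,0,0,0,15],[0,0,0.7,0,0,0,15],[0,0,0.8,0,0,0,15],[0,0,0.8,0,0,0,15],[0,0,0.6,0,0,0,15],[0,0,0,0,0,0,15]]]}}

```text
time: 3.95
ee_pos: [0.5607, 0.1258, 0.3062]
eef_rot: [-0.002, 0.709, 0.705, 0.001]
wrist_force: [-0.4, -0.5, -1.2]
grip_width: 0.0251
```

```bash
python3 - <<'E'
from h import *
import cv2
a=camera("wrist");i=camera_info("wrist");s=camera("scene");S=camera_info("scene");o=ctrl.get_obs()
from scipy.spatial.transform import Rotation as R
Rt=R.from_quat(np.roll(o['eef_rot'],-1)).as_matrix()
foot=o['ee_pos']+Rt[:,2]*.1078;cap=o['ee_pos']-Rt[:,2]*.0382
print(o['ee_pos'],o['wrist_force'],o['grip_width'],Rt.round(3).tolist(),foot,proj(i,foot),proj(S,foot),proj(S,cap),i['R']@Rt)
u,v=map(int,proj(S,(foot+cap)/2));c=s[max(0,v-50):v+50,u-40:u+40]
c=cv2.resize(c,(480,c.shape[0]*6),interpolation=cv2.INTER_CUBIC)
w=cv2.resize(a,(320,240));k=np.zeros((600,800,3),np.uint8);k[:c.shape[0],:480]=c;k[:240,480:]=w;
cc=cv2.resize(a[130:290,160:360],(320,256));k[300:556,480:]=cc
cv2.imwrite("pics/k.png",k[:,:,::-1]);print(u-40,max(0,v-50))
E
```

```text
[0.55868783 0.12550079 0.30214213] [-0.14019777  0.99668922 -3.01558503] 0.02551738338175056 [[0.007, 1.0, -0.008], [1.0, -0.007, 0.004], [0.003, -0.008, -1.0]] [0.55777608 0.12588026 0.19434666] (np.float64(253.72774939426893), np.float64(187.30154808457573)) (np.float64(330.4035816921924), np.float64(141.67179492671207)) (np.float64(343.1531795860881), np.float64(77.90988252471297)) [[ 7.42723130e-04  9.99989014e-01 -4.62814116e-03]
 [-9.47687344e-01 -7.73437924e-04 -3.19199153e-01]
 [-3.19199226e-01  4.62310740e-03  9.47676359e-01]]
296 62
```

View pics/k.png

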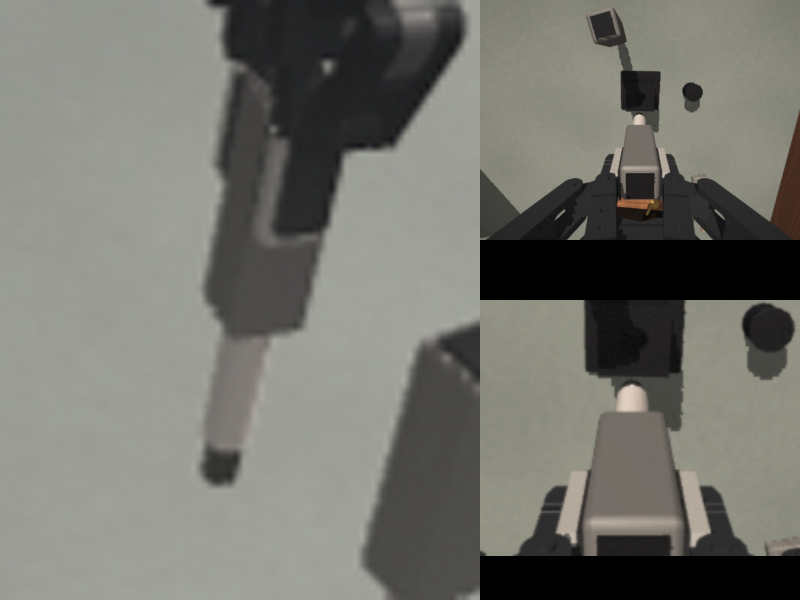

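The probe is held straight and clear of the dock, with the foot about 2.5 mm to the tool's +x. I carry it over and tilt it.

Request:
{"api": "play_rows", "payload": {"rows": [[[-0.1,-0.5,0,0.05,-0.2,0,15],[-0.3,-0.9,0,0.09,-0.35,0,15],[-0.3,-1,0,0.09,-0.35,0,15],[-0.3,-1,0,0.09,-0.35,0,15],[-0.3,-1,0,0.09,-0.35,0,15],[-0.3,-1,0,0.09,-0.35,0,15],[-0.3,-1,0,0.09,-0.35,0,15],[-0.3,-0.9,0,0.05,-0.2,0,15]]]}}

```text
time: 4.85
ee_pos: [0.459, -0.1668, 0.2827]
eef_rot: [0.079, 0.695, 0.699, 0.15]
wrist_force: [0.8, 0.4, -1.1]
grip_width: 0.0255
```

```bash
cat >>h.py <<'E'
from scipy.spatial.transform import Rotation as Ro
SPOT=np.array([.5035,-.2082,.0854]);N=np.array([-.335,-.084,.939]);N/=np.linalg.norm(N)
def plan(h,fx=.0025,fy=0,L=.1078):
    o=ctrl.get_obs();Rt=Ro.from_quat(np.roll(o['eef_rot'],-1)).as_matrix()
    z=Rt[:,2];ax=np.cross(z,-N);r=ax/np.linalg.norm(ax)*np.arcsin(np.linalg.norm(ax)) 
    R2=Ro.from_rotvec(r).as_matrix()@Rt
    tgt=SPOT+N*h-R2@[fx,fy,L]
    print(o['time'],o['ee_pos'].round(4),'F',o['wrist_force'].round(2),'g',o['grip_width'],'shift',((tgt-o['ee_pos'])/.04).round(2),'turn',(np.degrees(r)/8).round(2))
    return o['ee_pos']+Rt@[fx,fy,L]
E
python3 -c "
from h import *
plan(.03)"
```

```text
4.85 [ 0.459  -0.1668  0.2827] F [ 0.79  0.4  -1.1 ] g 0.025516427783738926 shift [-0.04 -1.39 -1.71] turn [-0.11 -0.12 -0.05]
```

Request:
{"api": "play_rows", "payload": {"rows": [[[0,-0.5,-0.3,-0.05,-0.06,0,15],[0,-0.5,-0.5,-0.05,-0.06,0,15],[0,-0.3,-0.5,0,0,0,15],[0,0,-0.3,0,0,0,15],[0,0,0,0,0,0,15]]]}}

```text
time: 5.35
ee_pos: [0.448, -0.2228, 0.2058]
eef_rot: [0.082, 0.699, 0.695, 0.148]
wrist_force: [-0.5, 0.2, -0.8]
grip_width: 0.0251
```

```bash
python3 - <<'E'
from h import *
import cv2
S=camera_info("scene");T=camera_info("top")
s=camera("scene");t=camera("top");i=camera_info("wrist");w=camera("wrist")
f=plan(.03);print('foot',f.round(4),[np.round(proj(c,f),1) for c in(S,T,i)],'spot',[np.round(proj(c,SPOT),1) for c in(S,T,i)])
def c(im,p,k,W=400,H=300):
    w,h=W//k,H//k;u,v=int(p[0]-w/2),int(p[1]-h/2);print('off',u,v,k);return cv2.resize(im[v:v+h,u:u+w],(w*k,h*k),interpolation=cv2.INTER_CUBIC)
m=np.zeros((600,800,3),np.uint8)
for im,ci,k,x,y in((s,S,5,0,0),(t,T,5,400,0),(w,i,4,0,300)):
    a=c(im,proj(ci,(f+SPOT)/2),k);m[y:y+a.shape[0],x:x+a.shape[1]]=a
m[300:,400:]=cv2.resize(s,(400,300))
cv2.imwrite("pics/hv.png",m[:,:,::-1])
E
```

```text
5.5 [ 0.4504 -0.2237  0.2091] F [-0.1   0.98 -0.36] g 0.025438444114638963 shift [0.17 0.04 0.13] turn [-0.03 -0.07 -0.02]
foot [ 0.4855 -0.2117  0.1079] [array([164.1, 171.8]), array([342.4, 247.9]), array([257.2, 186. ])] spot [array([168. , 184.7]), array([338.1, 239.7]), array([267.3, 175.7])]
off 126 148 5
off 300 213 5
off 212 143 4
```

View pics/hv.png

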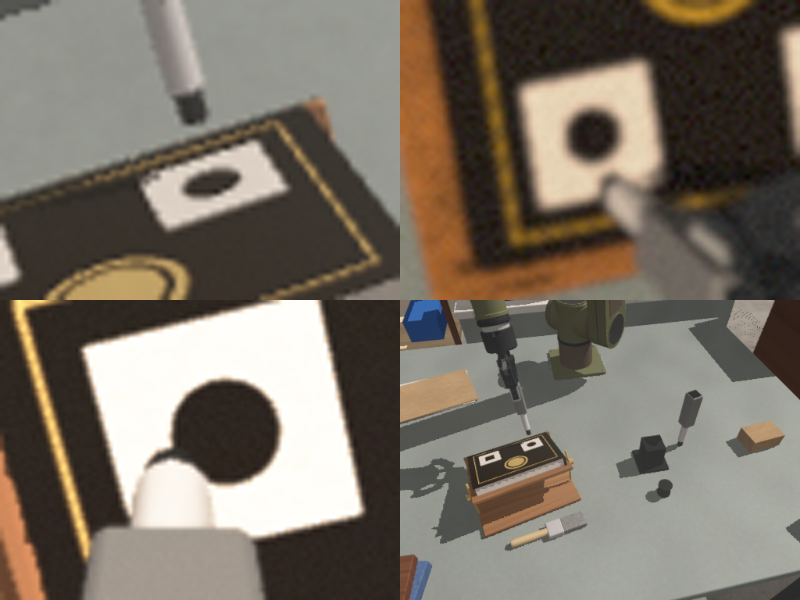

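The foot lands within about 0.6 px of prediction in the scene view, at (164.6,171.2), and the round window in the wrist view is within about 1 px. I correct sideways and lower to about 10 mm.

Request:
{"api": "play_rows", "payload": {"rows": [[[0.18,0.05,0.1,-0.03,-0.07,0,15],[0,0,0,0,0,0,15],[0,0,0,0,0,0,15]]]}}

```text
time: 5.8
ee_pos: [0.4596, -0.2212, 0.2155]
eef_rot: [0.092, 0.696, 0.696, 0.151]
wrist_force: [0.3, 0.7, -2.0]
grip_width: 0.0254
```

```bash
python3 -c "
from h import *
plan(.01,fy=-.001)"
```

```text
5.8 [ 0.4596 -0.2212  0.2155] F [ 0.32  0.67 -1.96] g 0.02543936322924583 shift [ 0.14  0.02 -0.49] turn [0.01 0.03 0.01]
```

Request:
{"api": "play_rows", "payload": {"rows": [[[0.07,0.01,-0.24,0,0.03,0,15],[0.07,0.01,-0.2,0,0,0,15],[0,0,0,0,0,0,15],[0,0,0,0,0,0,15]]]}}

```text
time: 6.2
ee_pos: [0.4663, -0.2199, 0.1973]
eef_rot: [0.091, 0.696, 0.697, 0.15]
wrist_force: [0.4, 0.5, -1.6]
grip_width: 0.0253
```

```bash
python3 -c "
from h import *
plan(-.006,fy=-.001)"
```

```text
6.2 [ 0.4663 -0.2199  0.1973] F [ 0.43  0.46 -1.59] g 0.025250731209495437 shift [ 0.1   0.02 -0.41] turn [0.02 0.   0.01]
```

Request:
{"api": "play_rows", "payload": {"rows": [[[0.03,0,-0.1,0,0,0,15],[0.03,0.01,-0.1,0,0,0,15],[0.02,0.01,-0.08,0,0,0,15],[0,0,0,0,0,0,15],[0,0,0,0,0,0,15]]]}}

```text
time: 6.7
ee_pos: [0.47, -0.2194, 0.1853]
eef_rot: [0.092, 0.696, 0.696, 0.15]
wrist_force: [-1.2, 0.6, -0.3]
grip_width: 0.0249
```

```bash
python3 - <<'E'
from h import *
import cv2
S=camera_info("scene");s=camera("scene");i=camera_info("wrist");w=camera("wrist")
f=plan(-.006,fy=-.001);print(f)
print((f-SPOT)@N)
m=np.zeros((600,800,3),np.uint8)
for im,ci,k,x in((s,S,8,0),(w,i,5,400)):
    p=proj(ci,f);W,H=400//k,600//k;u,v=int(p[0]-W/2),int(p[1]-H/2);print(p,u,v)
    a=cv2.resize(im[v:v+H,u:u+W],(W*k,H*k),interpolation=cv2.INTER_CUBIC);m[:a.shape[0],x:x+a.shape[1]]=a
cv2.imwrite("pics/c1.png",m[:,:,::-1])
E
```

```text
6.8 [ 0.4699 -0.2194  0.1853] F [-0.14  0.23 -0.26] g 0.025491081353645993 shift [ 0.01  0.   -0.11] turn [0.02 0.01 0.01]
[ 0.50515643 -0.20816749  0.08405438]
-0.0018202568294855511
(np.float64(168.16285705683978), np.float64(185.6238020135698)) 143 148
(np.float64(254.27975301096515), np.float64(185.12408119523676)) 214 125
```

View pics/c1.png

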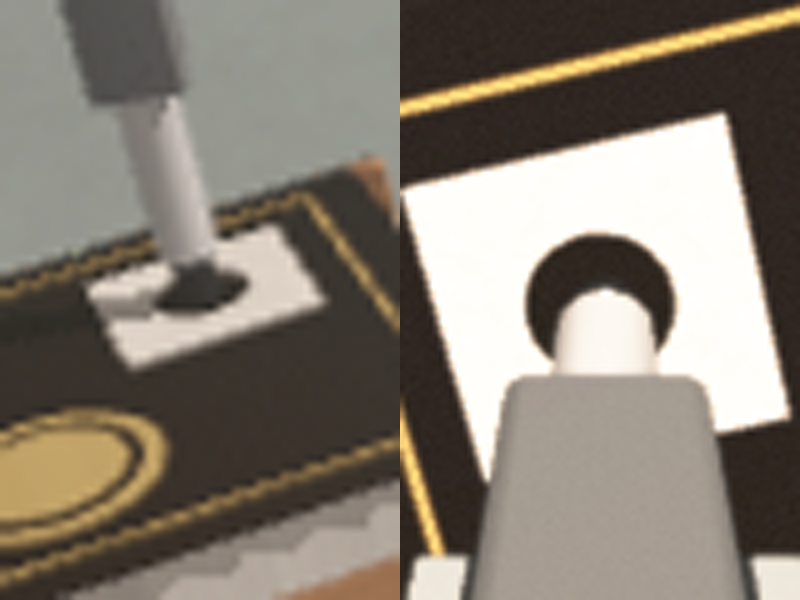

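The foot sits inside the round window: wrist crop window centre (601,308) against shaft axis about 605. Contact has just begun, so I press about 4 mm further.

Request:
{"api": "play_rows", "payload": {"rows": [[[0.01,0,-0.06,0,0,0,15],[0.01,0,-0.05,0,0,0,15],[0,0,0,0,0,0,15],[0,0,0,0,0,0,15],[0,0,0,0,0,0,15]]]}}

```text
time: 7.3
ee_pos: [0.4711, -0.2192, 0.1815]
eef_rot: [0.092, 0.696, 0.696, 0.15]
wrist_force: [-1.2, 0.1, 1.4]
grip_width: 0.0251
```

```bash
python3 - <<'E'
from h import *
import cv2
S=camera_info("scene");s=camera("scene");i=camera_info("wrist");w=camera("wrist")
f=plan(-.006,fy=-.001);print(f,(f-SPOT)@N,(f-SPOT-N*((f-SPOT)@N))*1e3)
for k in range(4):
    camera("top");print(ctrl.get_obs()['wrist_force'].round(2))
m=np.zeros((600,800,3),np.uint8)
for im,ci,k,x in((s,S,8,0),(w,i,5,400)):
    p=proj(ci,f);W,H=400//k,600//k;u,v=int(p[0]-W/2),int(p[1]-H/2);print(p,u,v)
    a=cv2.resize(im[v:v+H,u:u+W],(W*k,H*k),interpolation=cv2.INTER_CUBIC);m[:a.shape[0],x:x+a.shape[1]]=a
cv2.imwrite("pics/c2.png",m[:,:,::-1])
E
```

```text
7.4 [ 0.4711 -0.2192  0.1815] F [-1.13  0.98  0.93] g 0.02517976636833367 shift [-0.02 -0.   -0.01] turn [0.02 0.02 0.01]
[ 0.50646764 -0.20797589  0.08025679] -0.00583953076756656 [ 1.01237599 -0.26616049  0.33736792]
[-1.03  0.77  0.99]
[-0.06  0.55  0.98]
[-0.47  0.    1.37]
[-0.17  1.39  0.2 ]
(np.float64(168.55984319576987), np.float64(187.22742920273242)) 143 149
(np.float64(254.27679938977568), np.float64(185.10916485699977)) 214 125
```

View pics/c2.png

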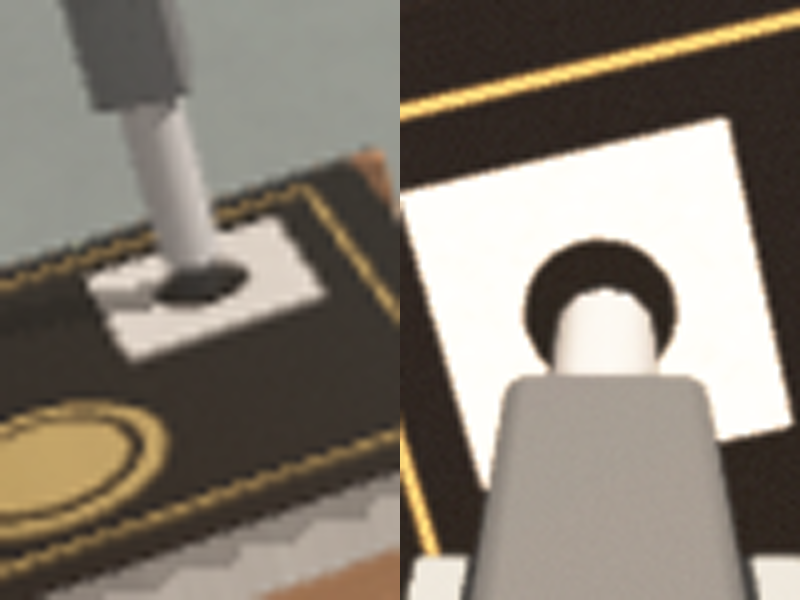

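The force rose about 2.4 N over the free baseline, which puts the plunger at about 6 mm. The foot is about 2 mm from the window's centre and the arm is steady. I hand the job in.

```bash
python3 -c "
from h import *
plan(-.006,fy=-.001);print(ctrl.close_job())"
```

```text
7.6 [ 0.4711 -0.2192  0.1815] F [-0.17  1.39  0.2 ] g 0.025914769582240704 shift [-0.02 -0.   -0.01] turn [0.02 0.02 0.01]
the job is handed in; nothing more can be done
None
```

I pulled the docked probe out by its grey handle and set its foot in the round window, square to the cover. I handed the job in at about 7.6 s, still holding the probe there; no verdict was reported.

The last checks before handing in:

| Check | Result | Limit |
|---|---|---|
| Foot from window centre | about 1–2 mm, from the model and two camera views | 7 mm |
| Tool from my estimate of square | about 0.2° | 8° |
| Plunger pushed in | about 6 mm, from the pose | 2–10.5 mm |
| Push on the cover | about 2–2.5 N over the free reading | 0.7–6 N |
| Steadiness | position unchanged over the last 0.2–0.3 s | 10 mm/s |

- **Force:** the wrist force is noisy by about ±0.7 N, and the last single reading was low, at about 1.7 N over the free reading.
- **Probe tilt in the grip:** one view hinted that the probe leans about 2° in the fingers. That is within the 8° limit, and I did not correct it.
- **Bystanders and board:** I did not measure whether the loupe, brush or board had shifted. The views during the job showed nothing out of place.

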